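# Unsnap the filter lid of a blower housing

## Task

Open the filter port of the black blower housing that sits in the fixture: press its snap tab in with the fingertips and, keeping the tab down until the lid has started to move, push the released lid along its guides, away from the tab, right off its seat, so that it ends lying flat on the housing's deck, clear of the guides and of the port. Only press and push, gently: do not pinch or lift the lid, do not force it against the catch, and leave everything else where it is.

Things in the scene. Friction and masses are not known exactly. Their poses are not given: they have to be found in the camera images.
- fixture: Immovable fixture: rods, aluminium carriage plate 300 x 310 mm (top 64 mm up), white nests, black housing 252 x 112 mm, round fan collar 104 mm wide on its +y side (top 136 mm up). Origin on the table under the housing's middle, z up, x = the way the lid is pushed off. Along x: snap tab (root x = -124, 133 mm up), lid on its seat (x = -74 to 4), plain deck to x = 115; all coordinates in mm.
- seat (a point): Centre of the lid's seat (fixture x = -35, y = 0, 130 mm up; same axes). Seat and deck are one flat level. Guides along both sides (fixture x = -74 to 0) hold the lid down by lips 59 mm apart, their tops 9.5 mm above the seat; as high are two end stops behind the lid (x = -82 to -74.5, 50 mm apart). The port under the lid spans x = -54 to 0 and is 48 mm wide.
- deck (a point): Point on the plain deck where the lid is to lie (fixture x = 60, y = 0, 130 mm up; same axes). The deck runs from x = 0 to 115 mm, 105 mm wide, with a rim 7 mm high round it, so the lid can be pushed at most 111 mm from its seat.
- tab_ridge (a point): Top of the round cross ridge on the snap tab, where to press, straight down (at rest: fixture x = -92, y = 0, 135 mm up). Ridge 6 mm long in x, 30 mm wide, 6 mm above its tongue, 18 mm behind the lid's rear edge. The tongue runs on under the lid, where its barb stands in the lid's window and blocks it. Beside the tab the bay is 8 mm or more below the seat; no sideways give.
- tab (a joint): Snap tab, rad: 0 at rest, grows as the ridge is pressed down, stop at 0.17 (ridge 5.4 mm down). Sprung: about 4 N on the ridge to start, 8 N at 0.08, 13 N at the stop. From 0.08 (ridge 2.5 mm down) the barb is clear of the lid; let go before the lid has moved 3 mm it snaps back and blocks again. Springs back to 0 when the lid has left it.
- lid: Loose dark grey lid, 78 (x) x 66 (y) mm, plate 5 mm thick, 42 to 84 g. Origin at the centre of its underside, z up, x the pushing direction. On its rear edge (x = -39 to -35, 52 mm wide) stands a thumb rib, top 13 mm above the underside; its upright rear face, flush with the plate's edge, is where to push. 1 mm play in the guides. Slides with 2 to 6 N over the barb, then with little.
- lid_tail_l (a point): Rear corner of the lid's underside on its +y side (lid x = -39, y = +33 mm).
- lid_tail_r (a point): Rear corner of the lid's underside on its -y side (lid x = -39, y = -33 mm).
- hex_key: Bystander, leave alone: steel L hex key, 110 x 34 mm, lying on the carriage plate at the housing's -y side.
- filter_element: Bystander: new filter element, 48 x 40 x 25 mm block with paper pleats, on the carriage plate at the housing's +y side.
- cap_screw: Bystander: steel cap screw 38 mm tall, standing on its head on the carriage plate.
- sensor: Bystander: yellow and black sensor, 44 x 22 x 30 mm, on the table to the right.
- plug_gauge: Bystander: steel plug gauge 95 mm tall, on the table to the right.
- test_plug: Bystander: black rubber test plug, 52 mm wide, 48 mm tall, on the table to the right.
- driver: Bystander: screwdriver lying on the table to the left.
- cleaner: Bystander: white bottle 60 mm wide, 150 mm tall, on the table to the left.
There are look-alikes about, which are no part of the job. What is meant by the lid is not red or yellow, and is the smaller of those in its own colour.

How it is judged:
On the way, in this order (a step that is already met when the one before it is completed fails the run):
1. the snap tab is pressed in, the lid still on its seat (value of joint tab above 0.06 rad and x of lid in the frame of fixture below -0.03 m), for 0.05 s.
2. the lid is pushed off its seat, clear of the guides and the port (x of each of lid_tail_l, lid_tail_r in the frame of fixture above 0 m), for 0.1 s.
At the end, for the whole second after the job is handed in: Both rear corners of the lid are past the front end of the guides and of the port (fixture x > 0), the lid lies flat on the deck (underside within 3 mm of the deck's level, tilt under 0.06 rad) and at rest, and the snap tab has sprung back (under 0.03 rad) (all of step 2 and z of lid in the frame of fixture between 0.127 and 0.133 m and angle between lid's own z axis and vertical below 0.06 rad and linear speed of lid below 0.01 m/s and value of joint tab below 0.03 rad); the robot touches nothing.
It fails at once if the lid is lifted (more than 12 mm above its seat level) (z of lid in the frame of fixture above 0.142 m).
It fails at once if the lid is tipped (more than 0.3 rad) (angle between lid's own z axis and vertical above 0.3 rad).
It fails at once if the lid is pinched or forced (fingers on it with more than 35 N) (contact force between the fingers and lid above 35 N).
It fails at once if a bystander is disturbed (moved more than 20 mm) (distance of any of hex_key, filter_element, cap_screw, sensor, plug_gauge, test_plug, driver, cleaner from where it was at the start of the episode above 0.02 m).
It also fails if it takes over 32 s, if anything falls off the work surface, if the arm or the gripper's body presses on something with over 40 N, if the wrist force passes 120 N, or if a joint passes its speed limit or range.

## Robot

A 6-joint arm with a two-finger parallel gripper is mounted at the origin on the work surface. World frame = base frame: x ahead of the robot, y to its left, z up, the work surface at z = 0. Lengths are in m, angles in rad, forces in N, time in s.
With the tool pointing down it reaches from about 0.25 to 0.725 m from the base axis. Payload 4 kg.
Tool frame: the origin (TCP) lies midway between the tips of the shut fingers; the grasp point (between the pads) lies 19 mm behind it; y points along the fingers, x is the direction in which the jaws open and shut, and the axes are right-handed (so a half turn about y gives the same grasp; the last joint's range is limited). The gripper opens to 85 mm and grips with 20 to 120 N. Pads are 22 mm wide; open, the fingers measure 114 mm over their backs; the gripper's body (76 mm by 85 mm) begins 54 mm behind the grasp point. The pads swing forward as they close: fully open they stand 13 mm farther back than shut.
Start: joints at [0, 0.241, 0.005, 1.335, 0, 1.571], TCP at [0.5, -0, 0.231] pointing down, gripper open.
Joint ranges: [-2.72, 2.72], [-1.05, 1.87], [-1.09, 1.28], [-1.99, 2.15], [-1.42, 1.44], [-3.14, 3.14]. Speed limits (rad/s): [2.79, 2.79, 3.14, 3.14, 3.14, 3.14].

## Interface

Orientations are given as a unit quaternion [x, y, z, w].
In Python, from workcell import bot gives the robot as it stands. The module is installed in compiled form; this text tells all that it offers.
- The arm moves only by the shell command python3 -m inch 'ROWS'. ROWS is text: rows parted by semicolons, each of 7 numbers parted by spaces: the turn, a rotation vector about the tool's x, y, z in degrees, then the shift along the tool's x, y, z in mm, then the closure, from 0 (fully open) to 1 (shut). In form: ax ay az dx dy dz fingers; .... A call has 1 to 12 rows; each row shifts and turns the commanded pose from where the row before left it, along the tool's axes as they then stand; what a row does not reach is not made up. A row lasts 1/8 s, in which the tool goes at most 62.5 mm and 10.7 degrees, less where a joint would pass 70% of its speed; a pose out of reach is approached as far as the arm can. A call with a gripper value outside its range is refused whole. The fingers move at their own pace and stop on an object; the grip force is fixed at half the most. Time passes only in rows, so rows that do not move let the fingers close. It gives the time, the measured TCP pose, the force and the opening at its end, in the units of the state.
- bot.get_obs(): the state, without advancing time (a new reading comes with each control period).
- bot.camera(name): name is "scene" or "side" or "wrist"; returns a dict with "color" (384x512x3 uint8, blue, green, red), "fx", "fy", "cx", "cy" (pixels), "extrinsics" (4x4, takes a point from world to camera coordinates). Camera axes: x right, y up, looking along -z (the intrinsics and any distortion apply to the point x, -y, -z); pixel columns grow to the right and rows downward; lengths in m; the calibration is good to about 2 mm. A picture is of the moment at which its call begins. There is no depth.
- bot.job_done(): hands the job in, once; it reports no verdict.
Trained networks look in the newest picture that a camera, given by its name, has taken for a name from the list of things; names that differ only in an ending like _2 or _b are one class to them, and where a whole thing is asked for, a point or a joint stands for the part that bears it (a point fixed in the world has none). Each returns a list of dicts, best first, with "conf" (0 to 1); they miss things now and then, are a little off and sometimes report something else, mostly with a low value. They report only what shows in the picture. A call takes as long as a camera call. They do not tell look-alikes from the thing itself.
- bot.look_for(name, camera): "extent" ([left, top, right, bottom] in pixels, round what is visible of it).
- bot.cut_out(name, camera): "region" (384x512 bool, what is visible of it) and "extent" ([left, top, right, bottom] in pixels, round what is visible of it).
- bot.spot_point(name, camera): "point" ([column, row] in pixels: a listed point, or the origin of a listed thing).
The state is a dict: "clock": time; "joint_pos": joint angles; "joint_vel": joint speeds; "tau": joint torques, N m; "eef_pos": TCP position; "tool_rot": TCP orientation; "ft_force": force on the tool from outside, world axes, zero at the start; "ft_torque": the same for the moment, N m; "grip_width": finger opening in m.
Only numpy, scipy, OpenCV 4.12 (cv2) and the standard library are available. Lean on these libraries where they do the work, as an engineer would, in place of code of your own. Each camera call takes 0.05 s, during which the arm holds its last target.

## Working session

There is one attempt and no reset: what is moved stays moved. The work goes in short steps, Python scripts to look and compute and a shell command to move; the robot and the scene stay as the last step left them, time stands still between calls to the robot, and variables do not carry over. Pictures are saved under pics/ and viewed, and the job is handed in when it is done.

```bash
mkdir -p pics; ls
cat > h.py <<'E'
import numpy as np, cv2
from workcell import bot
from scipy.spatial.transform import Rotation as R
def snap(n,fn):
    c=bot.camera(n); cv2.imwrite(f'pics/{fn}.png',c['color']); return c
def ray(c,uv):
    E=np.array(c['extrinsics']); d=np.array([(uv[0]-c['cx'])/c['fx'],-(uv[1]-c['cy'])/c['fy'],-1.])
    Rm=E[:3,:3]; o=-Rm.T@E[:3,3]; return o,Rm.T@d
def onz(c,uv,z):
    o,d=ray(c,uv); return o+d*(z-o[2])/d[2]
def proj(c,p):
    E=np.array(c['extrinsics']); q=E[:3,:3]@np.array(p)+E[:3,3]
    return np.array([c['cx']+c['fx']*q[0]/-q[2], c['cy']-c['fy']*q[1]/-q[2]])
E
python3 - <<'E'
from h import *
Z=dict(fixture=0,seat=.13,deck=.13,tab_ridge=.135,lid=.13,lid_tail_l=.13,lid_tail_r=.13)
for n in ['scene','side','wrist']:
    c=snap(n,n+'0'); print(n,{k:v for k,v in c.items() if k not in('color','extrinsics')}.__str__()[:300], ray(c,(256,192)))
    for t,z in Z.items():
        for r in bot.spot_point(t,n)[:4]:
            print(' ',t,round(r['conf'],2),np.round(r['point'],1),np.round(onz(c,r['point'],z),4))
o=bot.get_obs(); print(o)
E
```

```text
pics
scene {'fx': 500.11718984669574, 'fy': 500.11718984669574, 'cx': 257.10383693577717, 'cy': 184.44661800553274} (array([ 1.17709438, -0.60320789,  1.22116423]), array([-0.45914887,  0.39924844, -0.79373546]))
  seat 0.79 [270.9 184.4] [ 0.5528 -0.0055  0.13  ]
  seat 0.5 [292.  254.2] [ 0.7533 -0.1146  0.13  ]
  deck 0.86 [296.5 202.3] [0.6441 0.0056 0.13  ]
  deck 0.54 [268.3 186.5] [ 0.5537 -0.016   0.13  ]
  deck 0.52 [341.1 113.6] [0.4861 0.3503 0.13  ]
  tab_ridge 0.5 [254.4 173.5] [ 0.4962 -0.0173  0.135 ]
  lid 0.92 [270.7 184.9] [ 0.5538 -0.0071  0.13  ]
  lid 0.7 [203.2 261.9] [ 0.6254 -0.2961  0.13  ]
  lid 0.58 [297.2 149.2] [0.5051 0.1415 0.13  ]
  lid 0.56 [254.2 171.9] [ 0.4882 -0.0112  0.13  ]
  lid_tail_l 0.96 [184.6 205.5] [ 0.455  -0.2297  0.13  ]
  lid_tail_l 0.92 [285.5 158. ] [0.5078 0.0919 0.13  ]
  lid_tail_l 0.83 [268.1 169.9] [0.5085 0.0236 0.13  ]
  lid_tail_l 0.77 [209.  241.7] [ 0.5883 -0.2495  0.13  ]
  lid_tail_r 0.96 [184.6 205.5] [ 0.455  -0.2297  0.13  ]
  lid_tail_r 0.92 [285.5 158. ] [0.5078 0.0919 0.13  ]
  lid_tail_r 0.83 [268.1 169.9] [0.5085
[... 2396 characters left out ...]
.2, 'joint_pos': array([-1.33297765e-07,  2.40580709e-01,  4.98967349e-03,  1.33523281e+00,
        4.90589115e-06,  1.57079076e+00]), 'joint_vel': array([-2.18922436e-03,  1.03131336e-03,  1.25764028e-03, -9.11381784e-05,
        2.95515746e-04, -1.12716290e-03]), 'tau': array([-4.26114211e-04, -3.72222626e+01,  2.52690893e+01,  1.32650319e-03,
       -3.48874585e-05,  1.36832787e-05]), 'eef_pos': array([4.99981318e-01, 1.42229157e-06, 2.31312160e-01]), 'tool_rot': array([-7.07105047e-01,  7.81009252e-06,  1.16491532e-05,  7.07108516e-01]), 'ft_force': array([ 0.33113002, -0.42549231,  0.6840264 ]), 'ft_torque': array([0.05286476, 0.02242824, 0.01650545]), 'grip_width': 0.08470366547043226}
```

View pictures.

View pics/scene0.png

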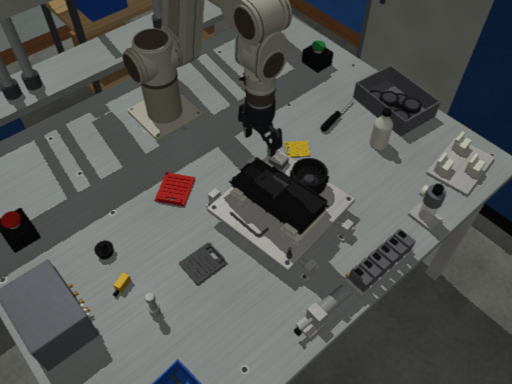

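View pics/wrist0.png

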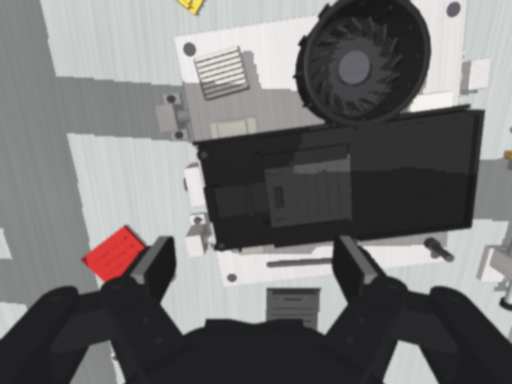

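View pics/side0.png

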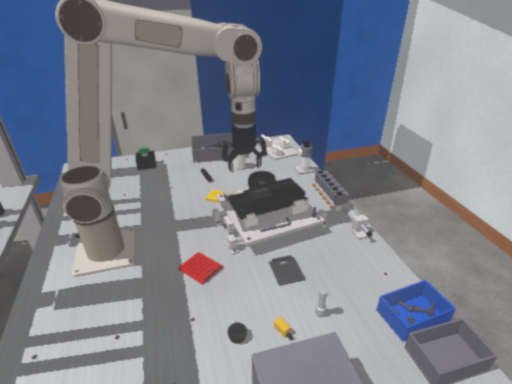

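Lid-like things in the scene picture: dark grey on the housing (270,185), grey on the table (204,263), red (176,189), yellow (297,149). Red and yellow are ruled out. The one on the housing should be the smaller of the two greys, so I'll enlarge it and measure.

Run:
```python
from h import *
im=cv2.imread('pics/wrist0.png')[120:340,190:490]
im=cv2.resize(im,None,fx=2.6,fy=2.6,interpolation=cv2.INTER_CUBIC)
g=(np.power(im/255.,.45)*255).astype(np.uint8); cv2.imwrite('pics/w0crop.png',g)
im=cv2.imread('pics/scene0.png')[140:290,170:360]
im=cv2.resize(im,None,fx=4,fy=4,interpolation=cv2.INTER_CUBIC)
g=(np.power(im/255.,.45)*255).astype(np.uint8); cv2.imwrite('pics/s0crop.png',g)
```

```text
(no output)
```

View pics/w0crop.png

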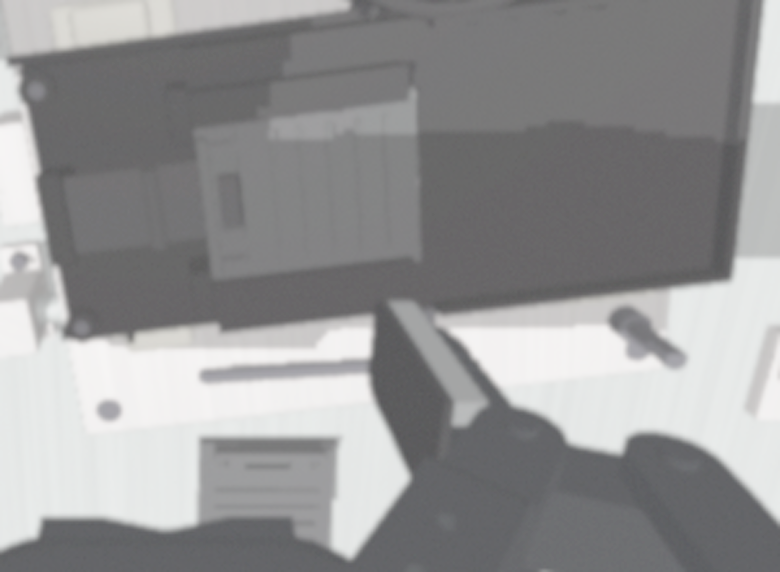

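View pics/s0crop.png

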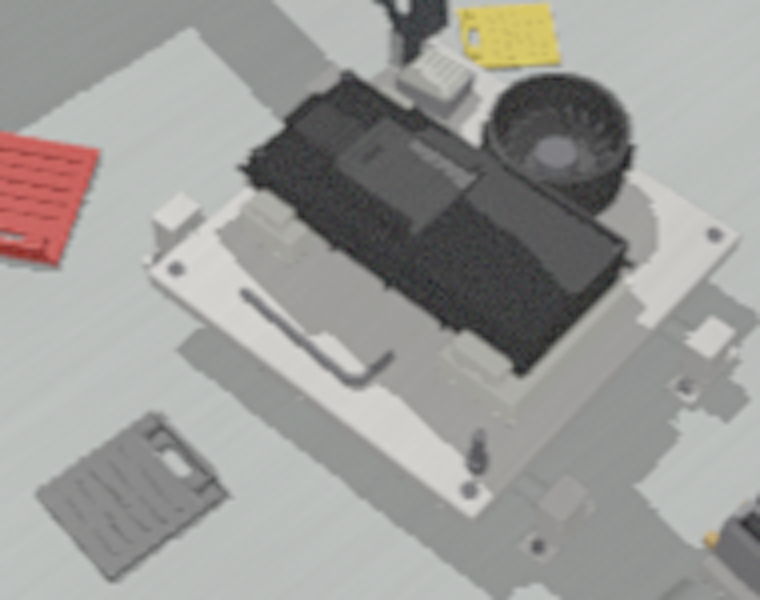

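The lid on the housing, at wrist (309,192) in the enlarged crop, is the target. It sits in the guides with its tab behind it on the left. The grey one on the table is a loose look-alike with a different window. Next I'll fit the fixture pose.

```bash
python3 - <<'E'
from h import *
from scipy.optimize import least_squares
cs={n:bot.camera(n) for n in('wrist','scene')}
W=lambda a,b:(a/2.6+190,b/2.6+120); S=lambda a,b:(a/4+170,b/4+140)
obs=[('wrist',(407.7,181.3),(60,0,130)),('wrist',(249.6,202.7),(-92,0,135)),('wrist',(309.1,191.8),(-35,0,130)),
('scene',(296.5,202.3),(60,0,130)),('scene',(254.4,173.5),(-92,0,135)),('scene',(270.8,184.7),(-35,0,130)),
('wrist',W(733,278),(126,-56,137)),('wrist',(484,110),(126,56,137)),
('scene',S(628,248),(126,56,137)),('scene',S(522,372),(126,-56,137)),
('wrist',W(416,88),(4,33,135)),('wrist',W(421,262),(4,-33,135)),('scene',S(480,180),(4,33,135)),('scene',S(415,232),(4,-33,135))]
def T(p,q):
    c,s=np.cos(p[2]),np.sin(p[2]); x,y,z=np.array(q)/1e3
    return [p[0]+c*x-s*y,p[1]+s*x+c*y,z]
f=lambda p:np.concatenate([proj(cs[n],T(p,q))-uv for n,uv,q in obs])
for sel in ('all','wrist','scene'):
    g=lambda p:np.concatenate([proj(cs[n],T(p,q))-uv for n,uv,q in obs if sel in('all',n)])
    r=least_squares(g,[.58,0,.1],loss='soft_l1'); print(sel,np.round(r.x,4),np.degrees(r.x[2]))
    print(np.round(r.fun.reshape(-1,2),1).tolist(), 'ridge',T(r.x,(-92,0,135)))
E
python3 -m inch '0 -7.5 0 0 0 0 1;0 0 0 0 0 0 1;0 0 0 0 0 0 1'
```

```text
all [ 5.856e-01 -3.000e-04  1.315e-01] 7.535677409898988
[[0.6, -0.7], [-0.7, -0.5], [-1.2, 1.3], [0.8, -0.1], [0.9, -1.2], [-0.2, -0.8], [7.0, 2.2], [10.0, -0.0], [2.6, -0.8], [3.4, -5.8], [-0.4, 1.0], [-0.5, 1.0], [-0.9, -1.9], [-0.1, -0.7]] ridge [np.float64(0.4944395846647762), np.float64(-0.012321358934466663), np.float64(0.135)]
wrist [5.855e-01 1.000e-04 1.329e-01] 7.616999625385461
[[0.4, -1.1], [-0.9, -0.8], [-1.4, 1.0], [7.0, 1.7], [9.8, -0.7], [-0.6, 0.6], [-0.6, 0.6]] ridge [np.float64(0.49428832760920993), np.float64(-0.012079997149708612), np.float64(0.135)]
scene [ 0.5873 -0.0043  0.1008] 5.774380676365578
[[-0.3, 1.4], [0.9, -0.8], [-0.6, 0.0], [1.6, 1.6], [1.2, -3.9], [-1.3, -0.6], [-1.1, 0.3]] ridge [np.float64(0.49574909506297), np.float64(-0.0135895880996002), np.float64(0.135)]
clock: 1.68
eef_pos: [0.5, 0.0, 0.2313]
tool_rot: [0.706, 0.046, -0.046, -0.706]
ft_force: [-0.4, 0.2, 0.5]
grip_width: 0.0323
```

```bash
python3 -m inch '0 0 0 -10 62 -12 1;0 0 0 0 0 0 1;0 0 0 0 0 0 1'
python3 - <<'E'
from h import *
o=bot.get_obs(); print(o['eef_pos'],o['grip_width'],o['ft_force']); print(R.from_quat(o['tool_rot']).as_matrix().round(3))
c=snap('wrist','w1')
p=np.array([.5856,-.0003]);a=.1315
for t,q in dict(ridge=(-92,0,135),lf=(4,33,135),rf=(4,-33,135),ribl=(-74,26,143),ribr=(-74,-26,143)).items():
    x=p+np.array([np.cos(a)*q[0]-np.sin(a)*q[1],np.sin(a)*q[0]+np.cos(a)*q[1]])/1e3
    print(t,x,proj(c,[*x,q[2]/1e3]))
for t,z in dict(tab_ridge=.135,lid=.13,deck=.13,lid_tail_l=.13,seat=.13).items():
    for r in bot.spot_point(t,'wrist')[:3]: print(t,r['conf'],r['point'],onz(c,r['point'],z))
im=cv2.resize(c['color'],None,fx=1.5,fy=1.5); cv2.imwrite('pics/w1b.png',(np.power(im/255.,.5)*255).astype(np.uint8))
E
```

```text
clock: 2.05
eef_pos: [0.4937, -0.0128, 0.1726]
tool_rot: [0.706, 0.047, -0.045, -0.706]
ft_force: [-0.1, 0.0, -0.4]
grip_width: 0.0
[ 0.49370614 -0.0127996   0.17258025] 2.5822795034414e-05 [-0.10734427  0.0318513  -0.40631979]
[[ 0.992  0.003 -0.13 ]
 [ 0.13   0.     0.992]
 [ 0.003 -1.    -0.   ]]
ridge [ 0.4943943  -0.01236316] [256.05011861 213.48757121]
lf [0.58523846 0.03293957] [395.14542773 168.84027352]
rf [ 0.59389247 -0.0324906 ] [381.75657901 253.42292103]
ribl [0.50882974 0.01577255] [283.18975564 181.88765606]
ribr [ 0.51564805 -0.0357785 ] [280.90522764 250.91628732]
tab_ridge 0.72 [260.0, 214.0] [ 0.49729231 -0.01238981  0.135     ]
lid 0.93 [335.8, 212.5] [ 0.5536078  -0.00592392  0.13      ]
lid 0.84 [92.3, 267.0] [ 0.37183836 -0.07653386  0.13      ]
lid 0.58 [282.5, 165.8] [0.50842544 0.02395902 0.13      ]
deck 0.84 [457.5, 211.4] [0.64356062 0.00667982 0.13      ]
lid_tail_l 0.97 [147.1, 284.6] [ 0.41518192 -0.08750751  0.13      ]
lid_tail_l 0.78 [283.3, 164.0] [0.50877535 0.02530888 0.13      ]
lid_tail_l 0.61 [252.2, 305.1] [ 0.50252209 -0.09655649  0.13      ]
```

View pics/w1b.png

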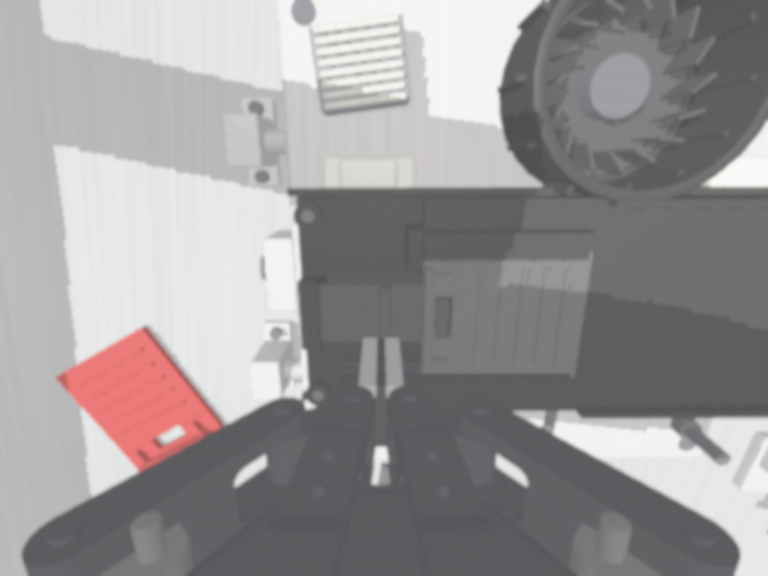

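Run:
```python
from h import *
o=bot.get_obs(); print(o['joint_pos'])
c=bot.camera('wrist')
p=np.array(o['eef_pos']);M=R.from_quat(o['tool_rot']).as_matrix()
for dx in(-9,0,9):
  for dz in (-11,0,11): print(dx,dz,(proj(c,p+M@np.array([dx,0,dz])/1e3)*1.5).round())
```

```text
[-2.58474591e-02  2.59524212e-01 -1.27006923e-01  1.18046678e+00
  6.13089261e-05  1.41382102e+00]
-9 -11 [361. 382.]
-9 0 [361. 357.]
-9 11 [360. 332.]
0 -11 [383. 382.]
0 0 [383. 357.]
0 11 [383. 332.]
9 -11 [406. 382.]
9 0 [406. 357.]
9 11 [407. 332.]
```

Fingertips are about 18 mm across the jaws but 22 mm along the pads. I'll turn the tool 90° so the pad width lies along the push. That keeps the ridge held down for longer once the lid is being pushed.

```bash
python3 -m inch '0 -10 0 0 0 0 1;0 -10 0 0 0 0 1;0 -10 0 0 0 0 1;0 -10 0 0 0 0 1;0 -10 0 0 0 0 1;0 -10 0 0 0 0 1;0 -10 0 0 0 0 1;0 -10 0 0 0 0 1;0 -10 0 0 0 0 1;0 0 0 0 0 0 1;0 0 0 0 0 0 1'
python3 - <<'E'
from h import *
o=bot.get_obs(); print(o['eef_pos'],o['joint_pos']); M=R.from_quat(o['tool_rot']).as_matrix();print(M.round(3))
c=snap('wrist','w2'); P=o['eef_pos']
for dx in(-9,0,9):
  for dz in (-11,0,11): print(dx,dz,(proj(c,P+M@np.array([dx,0,dz])/1e3)*1.5).round())
p=np.array([.5856,-.0003]);a=.1315
for t,q in dict(ridge=(-92,0,135),ridgel=(-92,15,135),ridger=(-92,-15,135),lf=(4,33,135),rf=(4,-33,135),ribl=(-74,26,143),ribr=(-74,-26,143)).items():
    x=p+np.array([np.cos(a)*q[0]-np.sin(a)*q[1],np.sin(a)*q[0]+np.cos(a)*q[1]])/1e3
    print(t,x.round(4),(1.5*proj(c,[*x,q[2]/1e3])).round())
for t,z in dict(tab_ridge=.135,lid=.13,deck=.13,seat=.13).items():
    for r in bot.spot_point(t,'wrist')[:2]: print(t,r['conf'],r['point'],onz(c,r['point'],z).round(4))
im=cv2.resize(c['color'],None,fx=1.5,fy=1.5); cv2.imwrite('pics/w2b.png',(np.power(im/255.,.5)*255).astype(np.uint8))
E
```

```text
clock: 3.78
eef_pos: [0.492, -0.0129, 0.1709]
tool_rot: [0.467, 0.531, -0.531, -0.467]
ft_force: [-0.4, 0.2, -0.1]
grip_width: -0.0003
[ 0.49202369 -0.01289216  0.17094004] [-2.61946750e-02  2.60416598e-01 -1.29914417e-01  1.18004048e+00
 -2.65974968e-06 -1.54646079e-01]
[[-0.128  0.    -0.992]
 [ 0.992 -0.    -0.128]
 [-0.    -1.    -0.   ]]
-9 -11 [359. 386.]
-9 0 [359. 361.]
-9 11 [358. 336.]
0 -11 [381. 386.]
0 0 [381. 361.]
0 11 [382. 336.]
9 -11 [404. 386.]
9 0 [404. 361.]
9 11 [405. 336.]
ridge [ 0.4944 -0.0124] [382. 330.]
ridgel [0.4924 0.0025] [413. 330.]
ridger [ 0.4964 -0.0272] [351. 330.]
lf [0.5852 0.0329] [442. 490.]
rf [ 0.5939 -0.0325] [322. 490.]
ribl [0.5088 0.0158] [436. 372.]
ribr [ 0.5156 -0.0358] [327. 372.]
tab_ridge 0.85 [258.4, 219.9] [ 0.4939 -0.0096  0.135 ]
lid 0.8 [47.4, 202.8] [ 0.5025 -0.1638  0.13  ]
lid 0.67 [469.7, 139.0] [0.4184 0.1252 0.13  ]
deck 0.33 [256.4, 220.4] [ 0.4966 -0.0106  0.13  ]
```

View pics/w2b.png

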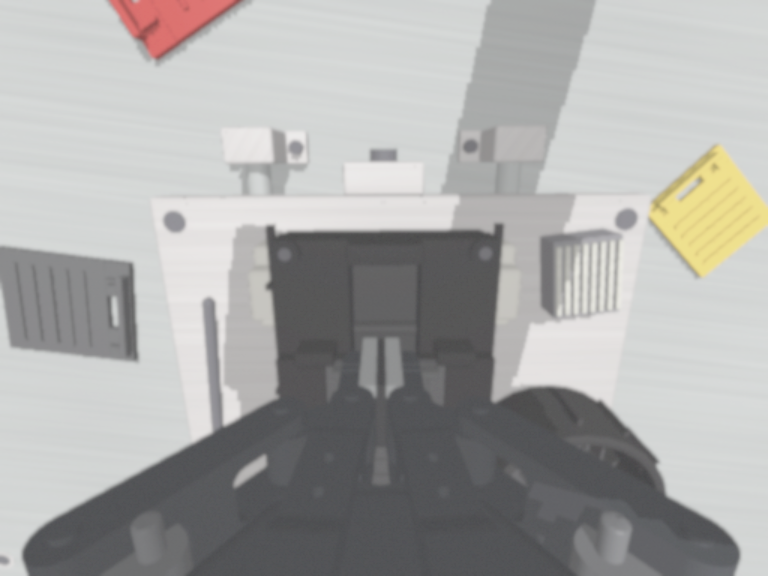

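```bash
python3 -m inch '0 0 0 1.5 30 -1 1;0 0 0 0 0 0 1;0 0 0 0 0 0 1'
python3 -m inch '0 0 0 0 3 0 1;0 0 0 0 0 0 1'
python3 - <<'E'
from h import *
o=bot.get_obs(); print(o['eef_pos'],o['ft_force'])
c=snap('wrist','w3');s=snap('side','s3')
im=cv2.resize(c['color'],None,fx=1.5,fy=1.5); cv2.imwrite('pics/w3b.png',(np.power(im/255.,.5)*255).astype(np.uint8))
E
```

```text
clock: 4.4
eef_pos: [0.4928, -0.0113, 0.1413]
tool_rot: [0.466, 0.532, -0.532, -0.466]
ft_force: [1.3, 1.0, 0.3]
grip_width: 0.0002
clock: 4.65
eef_pos: [0.4929, -0.0113, 0.1381]
tool_rot: [0.466, 0.532, -0.531, -0.466]
ft_force: [-0.4, -0.3, 0.2]
grip_width: 0.0003
[ 0.49291944 -0.01132849  0.13814589] [-0.44791996 -0.29736307  0.1508103 ]
```

View pics/w3b.png

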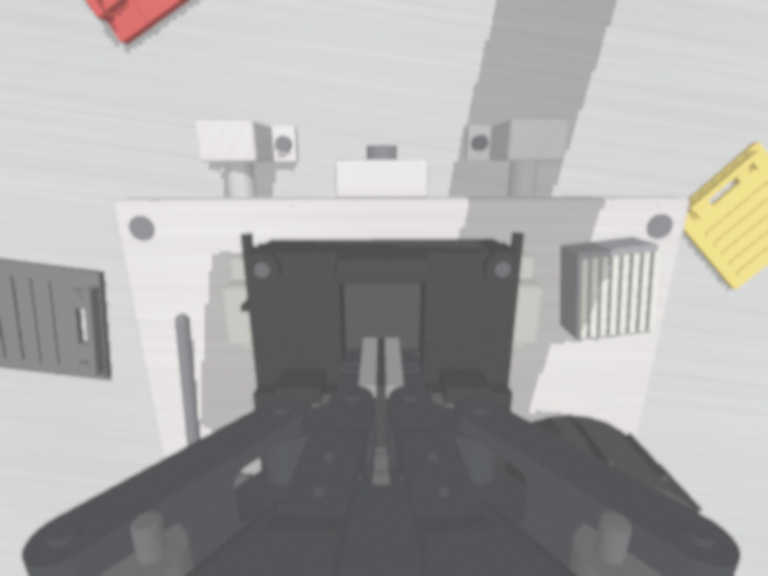

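```bash
python3 -m inch '0 0 0 0 3 0 1;0 0 0 0 0 0 1'; python3 -m inch '0 0 0 0 2 0 1;0 0 0 0 0 0 1'; python3 -m inch '0 0 0 0 1 0 1;0 0 0 0 0 0 1'
```

```text
clock: 5.0
eef_pos: [0.493, -0.0113, 0.135]
tool_rot: [0.467, 0.532, -0.531, -0.466]
ft_force: [-0.1, -1.3, 2.6]
grip_width: 0.0
clock: 5.25
eef_pos: [0.4931, -0.0113, 0.1333]
tool_rot: [0.467, 0.532, -0.531, -0.466]
ft_force: [-2.0, -0.1, 6.2]
grip_width: 0.0001
clock: 5.5
eef_pos: [0.4931, -0.0113, 0.1326]
tool_rot: [0.467, 0.532, -0.531, -0.466]
ft_force: [-0.7, -0.4, 7.8]
grip_width: 0.0002
```

Ridge contact came at z≈0.135 as expected, with 7.8 N at 2.4 mm down, which matches the spring. I'll press further, then push in small steps.

```bash
python3 -m inch '0 0 0 0 2.5 0 1;0 0 0 0 0 0 1'; python3 -m inch '0 0 0 0 0 -3 1;0 0 0 0 0 0 1';  python3 -m inch '0 0 0 0 0 -3 1;0 0 0 0 0 0 1'
```

```text
clock: 5.75
eef_pos: [0.4931, -0.0113, 0.1305]
tool_rot: [0.467, 0.532, -0.531, -0.466]
ft_force: [-3.1, -0.3, 10.6]
grip_width: -0.0001
clock: 6.0
eef_pos: [0.4935, -0.0112, 0.1299]
tool_rot: [-0.466, -0.531, 0.533, 0.467]
ft_force: [-7.4, -1.1, 12.6]
grip_width: -0.0003
clock: 6.25
eef_pos: [0.4967, -0.0108, 0.13]
tool_rot: [-0.466, -0.531, 0.532, 0.467]
ft_force: [-7.6, -1.3, 11.8]
grip_width: -0.0
```

```bash
python3 -m inch '0 0 0 0 0 -2 1;0 0 0 0 0 0 1'
```

```text
clock: 6.5
eef_pos: [0.4987, -0.0106, 0.13]
tool_rot: [-0.466, -0.531, 0.532, 0.467]
ft_force: [-6.8, -0.7, 11.6]
grip_width: -0.0002
```

```bash
python3 -m inch '0 0 0 0 0 -2 1;0 0 0 0 0 0 1'; python3 -m inch '0 0 0 0 0 -1.5 1;0 0 0 0 0 0 1'
python3 - <<'E'
from h import *
c=snap('scene','c4')
im=c['color'][140:230,220:320]
im=cv2.resize(im,None,fx=7,fy=6,interpolation=cv2.INTER_CUBIC); cv2.imwrite('pics/c4b.png',(np.power(im/255.,.5)*255).astype(np.uint8))
E
```

```text
clock: 6.75
eef_pos: [0.5005, -0.0103, 0.13]
tool_rot: [-0.466, -0.531, 0.533, 0.467]
ft_force: [-6.6, -2.0, 12.3]
grip_width: 0.0001
clock: 7.0
eef_pos: [0.5022, -0.0101, 0.13]
tool_rot: [-0.466, -0.531, 0.532, 0.467]
ft_force: [-6.2, -1.3, 12.1]
grip_width: 0.0002
```

View pics/c4b.png

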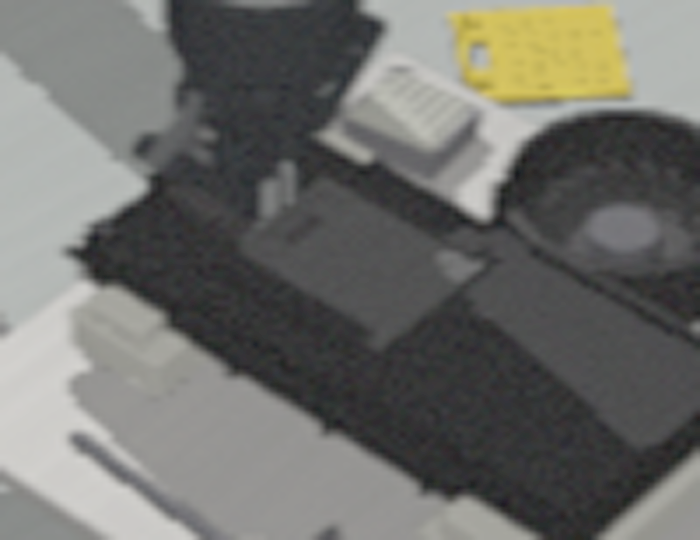

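```bash
python3 -m inch '0 0 0 0 0 -2 1;0 0 0 0 0 0 1'; python3 -m inch '0 0 0 0 0 -2 1;0 0 0 0 0 0 1'
```

```text
clock: 7.3
eef_pos: [0.5071, -0.0095, 0.1304]
tool_rot: [0.467, 0.532, -0.531, -0.465]
ft_force: [0.6, -0.1, 6.2]
grip_width: 0.0002
clock: 7.55
eef_pos: [0.5083, -0.0093, 0.1295]
tool_rot: [0.466, 0.532, -0.531, -0.466]
ft_force: [0.1, -0.3, 4.4]
grip_width: -0.0001
```

Run:
```python
from h import *
c=snap('scene','c5')
im=c['color'][140:230,220:320]
im=cv2.resize(im,None,fx=7,fy=6,interpolation=cv2.INTER_CUBIC); cv2.imwrite('pics/c5b.png',(np.power(im/255.,.5)*255).astype(np.uint8))
w=snap('wrist','w5')
im=cv2.resize(w['color'],None,fx=1.5,fy=1.5); cv2.imwrite('pics/w5b.png',(np.power(im/255.,.45)*255).astype(np.uint8))
for t in('lid','tab_ridge','deck'):
  for n,cc in(('scene',c),('wrist',w)):
    for r in bot.spot_point(t,n)[:2]: print(t,n,r['conf'],r['point'],onz(cc,r['point'],.13).round(4))
```

```text
lid scene 0.96 [270.6, 186.4] [ 0.5576 -0.0109  0.13  ]
lid scene 0.93 [203.6, 261.3] [ 0.6247 -0.2943  0.13  ]
lid wrist 0.76 [255.6, 308.4] [ 0.556  -0.0021  0.13  ]
lid wrist 0.67 [504.0, 130.1] [0.4274 0.1111 0.13  ]
tab_ridge scene 0.4 [255.5, 173.4] [ 0.4948 -0.012   0.13  ]
tab_ridge wrist 0.63 [121.9, 257.2] [ 0.5294 -0.0872  0.13  ]
tab_ridge wrist 0.56 [255.9, 222.2] [ 0.496 -0.01   0.13 ]
deck scene 0.79 [297.9, 200.4] [0.6419 0.0129 0.13  ]
```

View pics/c5b.png

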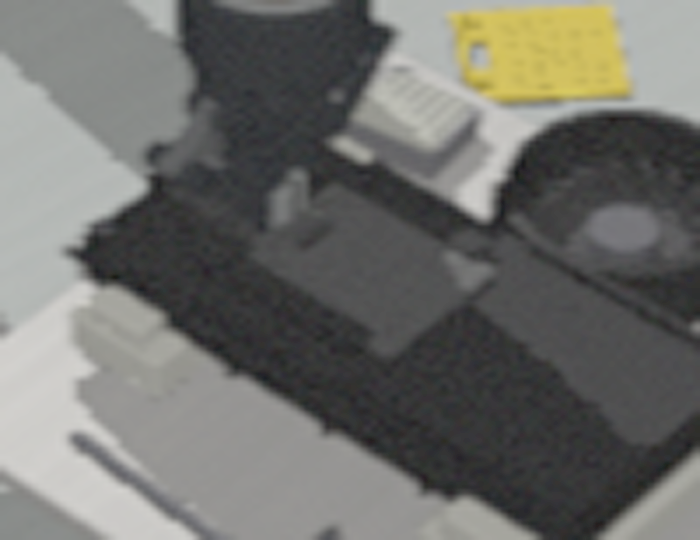

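View pics/w5b.png

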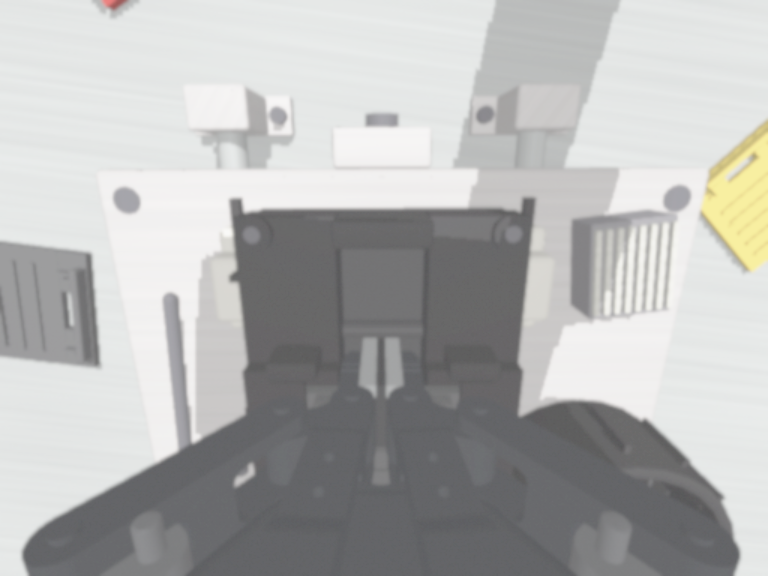

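```bash
python3 -m inch '0 0 0 0 -1 -3 1;0 0 0 0 0 0 1'; python3 -m inch '0 0 0 0 0 -3 1;0 0 0 0 0 0 1'
python3 - <<'E'
from h import *
c=snap('scene','c6')
im=c['color'][140:230,220:320]
im=cv2.resize(im,None,fx=7,fy=6,interpolation=cv2.INTER_CUBIC); cv2.imwrite('pics/c6b.png',(np.power(im/255.,.5)*255).astype(np.uint8))
for r in bot.spot_point('lid','scene')[:1]: print(r['conf'],r['point'],onz(c,r['point'],.13).round(4))
E
```

```text
clock: 8.2
eef_pos: [0.5097, -0.0089, 0.1293]
tool_rot: [-0.465, -0.531, 0.532, 0.467]
ft_force: [-2.7, -1.0, 2.3]
grip_width: -0.0
clock: 8.45
eef_pos: [0.5107, -0.0087, 0.1288]
tool_rot: [-0.464, -0.53, 0.533, 0.468]
ft_force: [-6.5, -1.4, 3.9]
grip_width: -0.0001
0.79 [172.1, 187.5] [ 0.3824 -0.2198  0.13  ]
```

View pics/c6b.png

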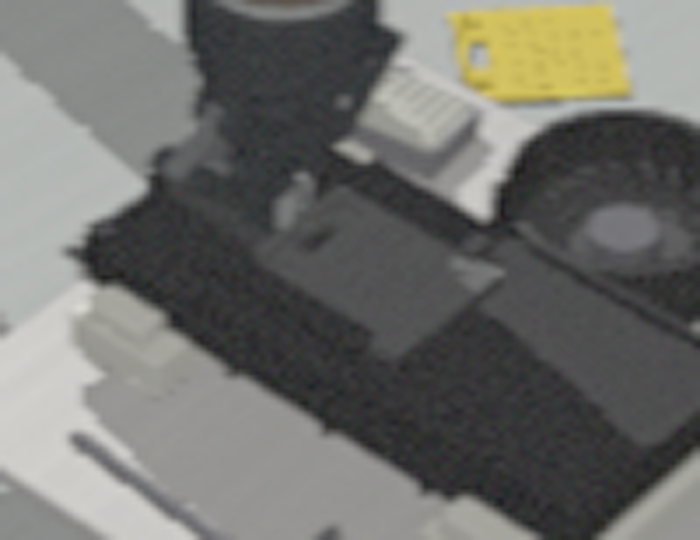

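```bash
python3 -m inch '0 0 0 0 0 4 1;0 0 0 0 -7 0 1;0 0 0 0 0 0 1'; python3 -m inch '0 0 0 0 0 -4 1;0 0 0 0 0 0 1'; python3 -m inch '0 0 0 0 0 -3 1;0 0 0 0 0 0 1'
```

```text
clock: 8.93
eef_pos: [0.5109, -0.0089, 0.138]
tool_rot: [0.467, 0.532, -0.531, -0.466]
ft_force: [0.1, -0.3, 0.7]
grip_width: 0.0002
clock: 9.18
eef_pos: [0.5142, -0.0084, 0.1372]
tool_rot: [0.466, 0.532, -0.532, -0.466]
ft_force: [-0.5, -0.8, 0.9]
grip_width: 0.0001
clock: 9.43
eef_pos: [0.5177, -0.008, 0.1371]
tool_rot: [0.466, 0.532, -0.531, -0.466]
ft_force: [0.5, -0.1, 0.5]
grip_width: 0.0001
```

```bash
python3 -m inch '0 0 0 0 0 -5 1;0 0 0 0 0 0 1'
python3 - <<'E'
from h import *
c=snap('scene','c7')
im=c['color'][140:230,220:320]
im=cv2.resize(im,None,fx=7,fy=6,interpolation=cv2.INTER_CUBIC); cv2.imwrite('pics/c7b.png',(np.power(im/255.,.5)*255).astype(np.uint8))
E
```

```text
clock: 9.68
eef_pos: [0.5226, -0.0074, 0.1372]
tool_rot: [0.466, 0.532, -0.531, -0.466]
ft_force: [0.5, -0.3, -0.1]
grip_width: 0.0
```

View pics/c7b.png

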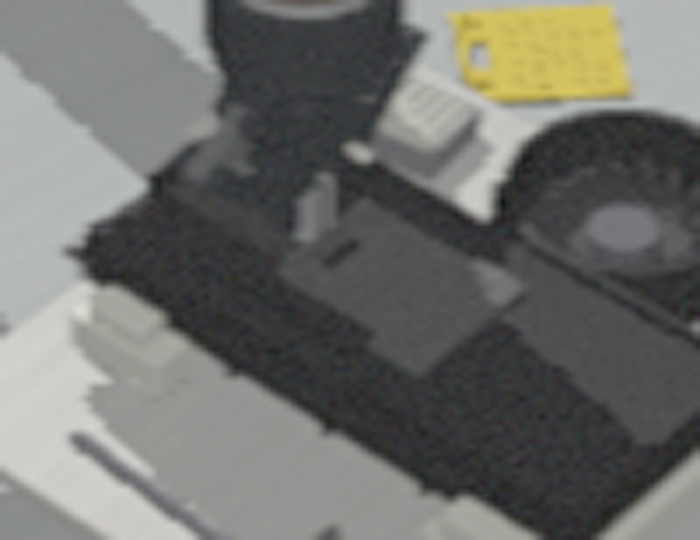

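```bash
python3 -m inch '0 0 0 0 0 -4 1;0 0 0 0 0 -5 1;0 0 0 0 0 -5 1;0 0 0 0 0 -5 1;0 0 0 0 0 -5 1;0 0 0 0 0 -4 1;0 0 0 0 0 -2 1;0 0 0 0 0 0 1'
python3 - <<'E'
from h import *
c=snap('scene','c8')
im=c['color'][140:230,220:320]
im=cv2.resize(im,None,fx=7,fy=6,interpolation=cv2.INTER_CUBIC); cv2.imwrite('pics/c8b.png',(np.power(im/255.,.5)*255).astype(np.uint8))
E
```

```text
clock: 10.72
eef_pos: [0.5519, -0.0035, 0.1372]
tool_rot: [0.466, 0.532, -0.532, -0.466]
ft_force: [-0.6, -0.5, -0.9]
grip_width: 0.0006
```

View pics/c8b.png

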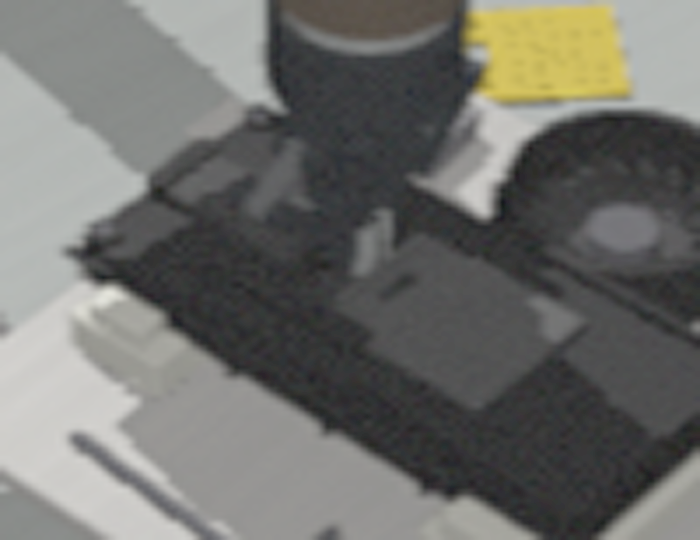

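```bash
python3 -m inch '0 0 0 0 0 -4 1;0 0 0 0 0 -5 1;0 0 0 0 0 -5 1;0 0 0 0 0 -5 1;0 0 0 0 0 -5 1;0 0 0 0 0 -5 1;0 0 0 0 0 -4 1;0 0 0 0 0 -3 1;0 0 0 0 0 -2 1;0 0 0 0 0 -2 1;0 0 0 0 0 0 1'
python3 - <<'E'
from h import *
c=snap('scene','c9')
im=c['color'][140:230,220:320]
im=cv2.resize(im,None,fx=7,fy=6,interpolation=cv2.INTER_CUBIC); cv2.imwrite('pics/c9b.png',(np.power(im/255.,.5)*255).astype(np.uint8))
for r in bot.spot_point('lid','scene')[:2]: print(r['conf'],r['point'],onz(c,r['point'],.13).round(4))
E
```

```text
clock: 12.15
eef_pos: [0.5916, 0.0017, 0.1372]
tool_rot: [0.466, 0.532, -0.532, -0.466]
ft_force: [0.5, -0.2, 1.1]
grip_width: 0.0
0.74 [204.2, 262.9] [ 0.6292 -0.2959  0.13  ]
0.74 [174.7, 188.9] [ 0.3911 -0.2172  0.13  ]
```

View pics/c9b.png

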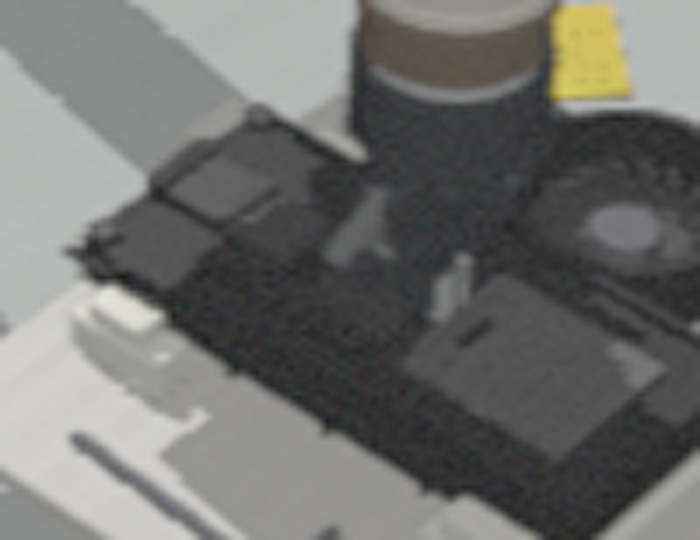

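```bash
python3 -m inch '0 0 0 0 0 6 1;0 0 0 0 0 8 1;0 0 0 0 -30 0 1;0 0 0 0 -40 0 1;0 0 0 0 -20 40 1;0 0 0 0 0 40 1;0 0 0 0 0 0 1;0 0 0 0 0 0 1'
python3 - <<'E'
from h import *
p=np.array([.5856,-.0003]);a=.1315
Rz=np.array([[np.cos(a),-np.sin(a)],[np.sin(a),np.cos(a)]])
o=bot.get_obs(); print(o['ft_force'],o['eef_pos'])
for n in('scene','side','wrist'):
    c=snap(n,n+'10')
    for t in('lid','tab_ridge','lid_tail_l'):
        for r in bot.spot_point(t,n)[:3]:
            x=onz(c,r['point'],.13 if t!='tab_ridge' else .135); print(n,t,round(r['conf'],2),np.round(r['point']),x.round(4),'fix',(Rz.T@(x[:2]-p)*1e3).round(1))
    if n=='scene': im=cv2.resize(c['color'][140:230,220:320],None,fx=7,fy=6,interpolation=cv2.INTER_CUBIC)
    else: im=cv2.resize(c['color'],None,fx=1.5,fy=1.5)
    cv2.imwrite(f'pics/{n}10b.png',(np.power(im/255.,.5)*255).astype(np.uint8))
E
```

```text
clock: 13.25
eef_pos: [0.4984, -0.0106, 0.2276]
tool_rot: [0.467, 0.532, -0.531, -0.466]
ft_force: [0.6, 1.0, -1.1]
grip_width: 0.0001
[ 0.60580262  1.01424432 -1.06614271] [ 0.49839295 -0.0106166   0.22762604]
scene lid 0.75 [293. 199.] [0.6297 0.007  0.13  ] fix [44.6  1.5]
scene lid 0.74 [296. 154.] [0.5157 0.1273 0.13  ] fix [-52.5 135.6]
scene lid 0.73 [173. 189.] [ 0.39   -0.2211  0.13  ] fix [-222.8 -193.2]
scene tab_ridge 0.76 [258. 173.] [ 0.4997 -0.0088  0.135 ] fix [-86.3   2.9]
scene tab_ridge 0.37 [270. 185.] [ 0.5564 -0.0118  0.135 ] fix [-30.5  -7.6]
scene lid_tail_l 0.93 [292. 185.] [0.5935 0.0383 0.13  ] fix [12.9 37.2]
scene lid_tail_l 0.69 [287. 158.] [0.5089 0.0961 0.13  ] fix [-63.4 105.6]
scene lid_tail_l 0.68 [210. 244.] [ 0.5953 -0.2505  0.13  ] fix [ -23.1 -249.3]
side lid 0.97 [286. 276.] [ 0.5082 -0.3935  0.13  ] fix [-128.3 -379.7]
side lid 0.94 [199. 270.] [ 0.2889 -0.3087  0.13  ] fix [-334.6 -266.8]
side lid 0.59 [280. 187.] [0.6398 0.0254 0.13  ] fix [57.1 18.4]
side tab_ridge 0.57 [245. 197.] [ 0.4964 -0.0074  0.135 ] fix [-89.4   4.6]
side lid_tail_l 0.81 [270. 264.] [ 0.4814 -0.3427  0.13  ] fix [-148.2 -325.8]
side lid_tail_l 0.79 [292. 258.] [ 0.5494 -0.3365  0.13  ] fix [ -80.  -328.5]
side lid_tail_l 0.76 [276. 196.] [ 0.6068 -0.028   0.13  ] fix [ 17.4 -30.3]
wrist lid 0.82 [ 74. 185.] [ 0.5144 -0.1782  0.13  ] fix [ -93.9 -167.1]
wrist lid 0.63 [255. 314.] [0.6374 0.0094 0.13  ] fix [52.6  2.8]
wrist lid 0.57 [437. 130.] [0.4212 0.141  0.13  ] fix [-144.4  161.6]
wrist tab_ridge 0.9 [256. 188.] [ 0.4934 -0.0091  0.135 ] fix [-92.5   3.4]
wrist lid_tail_l 0.96 [443.  93.] [0.3909 0.1365 0.13  ] fix [-175.1  161.1]
wrist lid_tail_l 0.93 [126.  49.] [ 0.392 -0.129  0.13 ] fix [-208.8 -102.2]
wrist lid_tail_l 0.85 [111. 160.] [ 0.486 -0.143  0.13 ] fix [-117.4 -128.4]
```

View pics/scene10b.png

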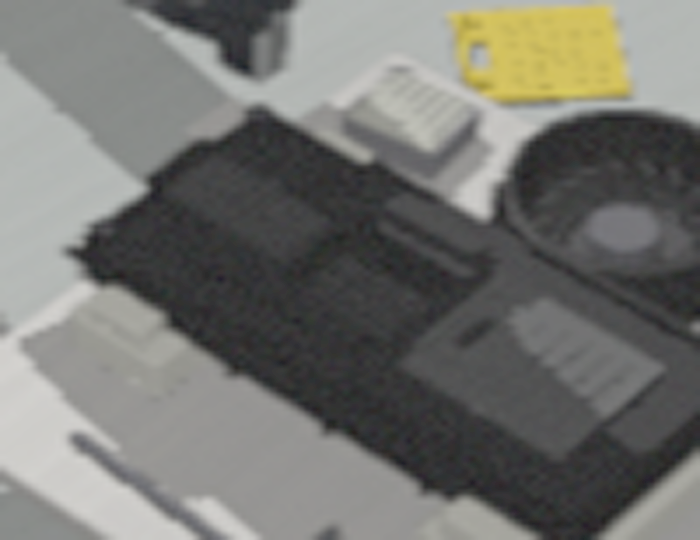

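View pics/wrist10b.png

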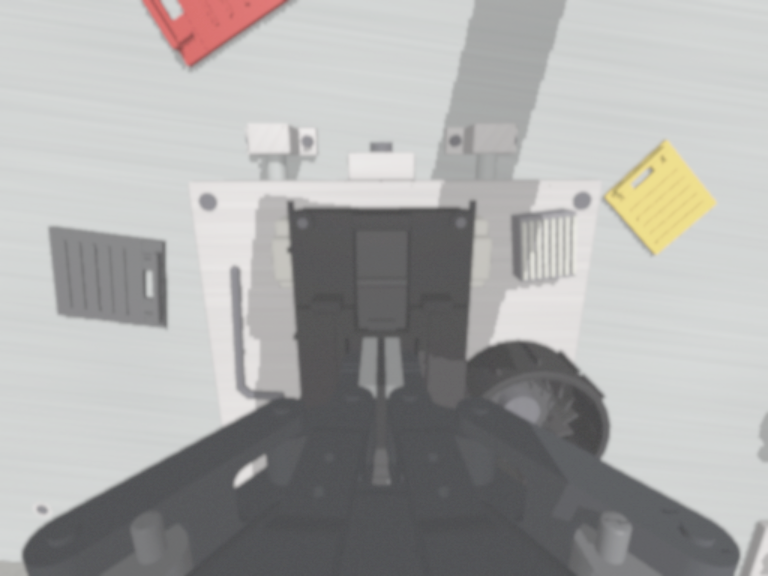

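View pics/side10b.png

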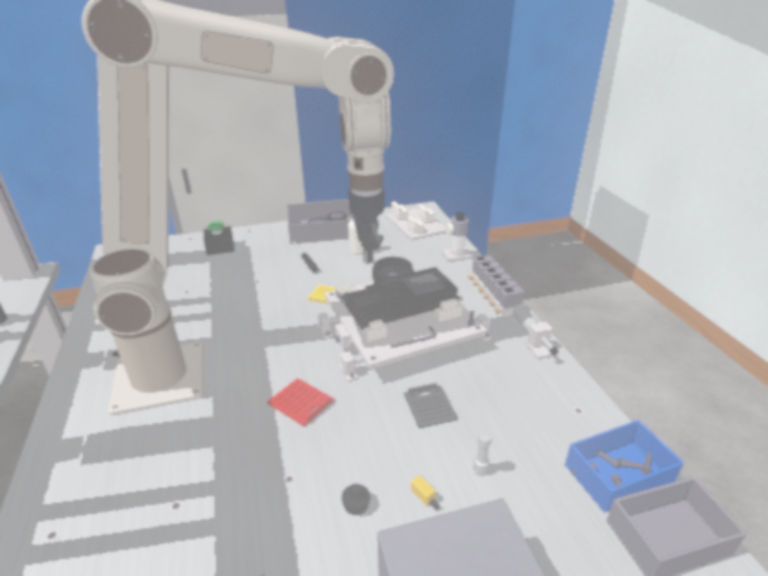

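Run:
```python
from h import *
c=bot.camera('scene'); p=np.array([.5856,-.0003]);a=.1315
Rz=np.array([[np.cos(a),-np.sin(a)],[np.sin(a),np.cos(a)]])
im=cv2.resize(cv2.imread('pics/scene10.png')[140:230,220:320],None,fx=7,fy=6,interpolation=cv2.INTER_CUBIC)
im=(np.power(im/255.,.35)*255).astype(np.uint8)
def P(q):
    u=proj(c,[*(p+Rz@np.array(q[:2])/1e3),q[2]/1e3]); return tuple(((u-[220,140])*[7,6]).astype(int).tolist())
for pts,col in (([(0,33,130),(0,-33,130)],(0,0,255)),([(-54,24,130),(0,24,130),(0,-24,130),(-54,-24,130),(-54,24,130)],(0,255,255)),([(16,33,130),(94,33,130),(94,-33,130),(16,-33,130),(16,33,130)],(0,255,0)),([(-74,29.5,139.5),(0,29.5,139.5)],(255,0,0)),([(-92,-15,135),(-92,15,135)],(255,0,255))):
    for u,v in zip(pts,pts[1:]): cv2.line(im,P(u),P(v),col,1)
cv2.imwrite('pics/ov.png',im)
```

```text
(no output)
```

View pics/ov.png

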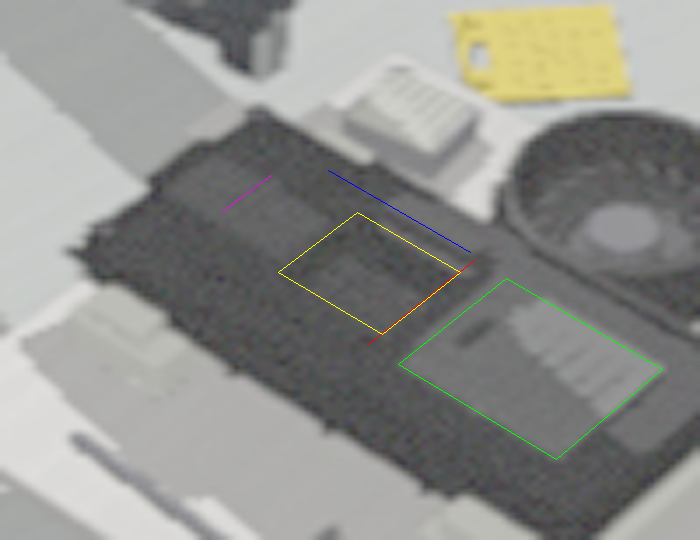

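```bash
python3 -c "
from workcell import bot
print(bot.job_done()); print(bot.get_obs()['clock'])"
```

```text
the job is handed in; nothing more can be done
None
the job is handed in; nothing more can be done
```

The lid is off its seat and lying on the deck, and I handed the job in at about 13.4 s of the 32 s. No verdict is reported back, so the results below are my own readings.

**What I did:** With the fingers shut, I pressed the ridge down to about its stop. The force was about 12 N, and ridge contact came at 135 mm as given. Keeping the tab down, I slid forward until the lid had moved about 4 to 5 mm, judged from the pictures. I then raised the fingertips to 137 mm and pushed on the rib until the lid was about 90 mm from its seat. Force readings were near zero on the free run and never above about 15 N. Finally I backed off and lifted clear.

**Last checks:**
- **Lid position:** the lid's outline in the scene picture fits its rear edge at about x = +16 mm in the fixture frame, with the port uncovered. The network's rear corners agree, at +13 and +17 mm.
- **Lid flatness:** the lid looks flat on the deck. I did not measure its tilt separately.
- **Tab:** the wrist picture shows the ridge back in its rest position.
- **Bystanders:** those I could see looked undisturbed.
- **Arm:** it is about 90 mm above the housing and touches nothing.

**What disagreed:**
- The projected port sits about 2 to 4 mm short of where it shows in the picture, so the true margin past the guides is probably 12 to 16 mm.
- The networks' lid centre readings spread from x = 45 to 57 mm, all past the 39 mm needed.
- Just before I raised the fingertips they had sunk to 128.8 mm, just below seat level, with up to about 6.5 N of drag. The drag was gone once they were raised.

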